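# Put a raw vase away in the damp box with the folding lid stay

## Robot

A 7-joint arm with a two-finger parallel gripper is mounted at the origin on the work surface. World frame = base frame: x ahead of the robot, y to its left, z up, the work surface at z = 0. Lengths are in m, angles in rad, forces in N, time in s.
With the tool pointing down it reaches from about 0.4 to 0.85 m from the base axis. Payload 6.9 kg.
Tool frame: the origin (TCP) lies midway between the tips of the shut fingers; the grasp point (between the pads) lies behind it (ctrl.pinch_z is the z of the grasp point in the tool frame, in m); z points along the fingers, y is the line along which they close (so a half turn about z gives the same grasp; the last joint's range is limited). The gripper opens to 85 mm and grips with 20 to 120 N. Pads are 22 mm wide; open, the fingers measure 114 mm over their backs; the gripper's body (76 mm by 85 mm) begins 54 mm behind the grasp point. The pads swing forward as they close: fully open they stand 13 mm farther back than shut.
Start: joints at [-1.179, 0.507, -0.238, 1.5, 0.126, 1.149, -0.155], TCP at [0.176, 0.6, 0.231] pointing down, gripper open.
Joint ranges: [-3.08, 3.08], [-0.24, 2.05], [-1.43, 1.35], [0, 2.5], [-1.52, 4.66], [0.17, 1.96], [-2.89, 2.89]. Speed limits (rad/s): [2.39, 2.39, 3.14, 3.14, 3.14, 3.14, 3.14].

## Interface

Orientations are given as a unit quaternion [w, x, y, z].
In Python, from station import ctrl, get_state, vision, ticket, models gives the robot as it stands. Calls block until the motion is done:
- ctrl.movep(position, orientation): joint-space move of the TCP to a pose.
- ctrl.movel(position, frame=None, max_speed=0.15): straight line of the TCP; frame=None keeps the orientation; max_speed is the mean speed in m/s.
- ctrl.set_joints(angles): joint-space move.
- ctrl.ungrasp() and ctrl.close_gripper(force=None): open the fingers fully, or close them until they stop; force is the grip in N (None keeps the last).
- ctrl.pause(seconds).
- ctrl.ik(position, orientation): joint angles nearest the present ones, or None.
- get_state(): the state.
- vision.grab_frame(name): name is "scene" or "top"; returns (picture, depth): 400x640x3 uint8, blue, green, red; 400x640 float32, m along the optical axis (not along the pixel's ray), 0 where there is no reading.
- vision.camera_info(name): a dict with "mtx" (3x3 intrinsics, pixels), "R" (3x3) and "t" (3): a world point X has camera coordinates R X + t. Camera axes: x right, y down, z forward; pixel columns grow to the right and rows downward; lengths in m; the calibration is good to about 2 mm. A picture is of the moment at which its call begins. camera_info takes no time and is no camera call.
A pose or a line that the arm cannot do raises ctrl.Unreachable and nothing moves.
- ticket.close_job(): hands the job in; it is judged then, once.
Trained networks look in the newest picture that a camera, given by its name, has taken for a name from the list of things; names that differ only in an ending like _2 or _b are one class to them, and where a whole thing is asked for, a point or a joint stands for the part that bears it (a point fixed in the world has none). Each returns a list of dicts, best first, with "p" (0 to 1); they miss things now and then, are a little off and sometimes report something else, mostly with a low value. They report only what shows in the picture. A call takes as long as a camera call. They do not tell look-alikes from the thing itself.
- models.recognise(camera, target): "point" ([column, row] in pixels, amid what is visible of it).
- models.masks_of(camera, target): "mask" (400x640 bool, what is visible of it) and "point" ([column, row] in pixels, amid what is visible of it).
The state is a dict: "time": time; "qpos": joint angles; "qd": joint speeds; "tau": joint torques, N m; "tcp_pos": TCP position; "eef_rot": TCP orientation; "contact_force": force on the tool from outside, world axes, zero at the start; "wrist_torque": the same for the moment, N m; "width": finger opening in m; "gripper_force": force on a finger pad.
Only numpy, scipy, OpenCV 4.12 (cv2) and the standard library are available. Lean on these libraries where they do the work, as an engineer would, in place of code of your own. Each camera call takes 0.05 s, during which the arm holds its last target. There are 200 camera calls.

## Task

Put the dark unglazed vase away in the wooden damp box: raise the lid by its steel bar until the folding stay at its side goes past straight and locks, feeling for the end and not wrenching it (the stay's foot must not be dragged along its slot), and let go so that the stay alone carries the lid. Stand the vase upright on the box floor without dropping it. Then with the stay's red peg lift the knee back through straight, which raises the lid a little, and fold it to bring the lid down under control, never letting it fall, until it is fully shut; leave everything else where it stands.

Things in the scene. Friction and masses are not known exactly. Their poses are not given: they have to be found in the camera images.
- damp_box: Fixed plywood box with a hinged lid, outside 190 (its x) x 260 (its y) x 115 mm high, walls and floor 8 mm. Origin: centre of the underside; x points from the lid's bar side (near the robot) to the hinge side, z up. It is turned by up to about 0.15 rad. The stay is on its outside at +y.
- lid_hinge (a point): Middle of the lid's hinge line, which runs along the box's y axis on the far top edge: box frame (95, 0, 115) mm.
- lid_board (a joint): Lid angle, rad: 0 shut, grows as it rises. Plywood lid 190 x 260 x 12 mm, 0.55 to 0.85 kg; unless locked or held it falls shut. The stay, coming straight, ends the opening somewhere from 1.26 to 1.43 rad, different every time, to be felt as a stiff stop. Locked, the lid stands about 0.03 rad below that stop.
- lid_handle (a point): Middle of the lid's pull bar: a freely turning black sleeve, 14 mm thick, 110 mm long along the box's y on a steel hoop, 42 mm in front of the lid's edge, 232 mm from the hinge line (6 mm above it when shut). From above one finger goes in front of it, one into the 35 mm gap behind it (fingers some 30 mm open). The sleeve turns as the lid rises, so the tool can stay upright.
- stay_foot (a point): The stay's foot: pivot of its lower link (axis along the box's y), in the box frame at (-5, 140, 111) mm, its height set by hand, give or take 6 mm. It is clamped in an upright slot and slips at about 36 N along it; with the stay straight, pulling some 12 N too hard at the lid's bar does that.
- box_stay (a point): Middle of the slotted plate on the box's +y side that carries the stay: two 82 mm links, foot to knee and knee to a lid pivot 150 mm from the hinge. Drawn to the very top it is straight; a light spring and its weight then tip the knee back to the hinge side, and as the lid is let down some 6 mm at the bar it rests on its stop, 0.35 rad past straight. Stopped short of the top it does not lock.
- knee_grip (a point): Grip point on the red peg at the knee, a freely turning sleeve 16 mm thick, 72 mm long along the box's y; the point is on its axis, 72 mm outside the box's side. It circles at 82 mm about the foot's axis: locked, up and leaning back; folding takes it forward (box -x) and down by some 3.2 rad, to 32-42 mm above the table, below the foot, lid shut. Pinch from above. Takes 2 to 8 N.
- box_floor (a point): A free place on the inner floor in front of the raised lid, 35 mm before the box centre, 8 mm above the table; the inside is 174 x 244 mm.
- raw_vase: The vase to put away: dark brown unglazed clay, 92 mm tall, straight-sided belly 50 mm across from 30 to 58 mm above its foot, neck 26 mm, about 0.16 kg. Origin: centre of its foot, z up.
- white_vase: Same shape, white glazed. Leave it.
- blue_vase: Same shape, blue glazed. Leave it.
- clay_bowl: Reddish clay bowl 124 mm across, 57 mm high; origin under its centre. Leave it.
- rolling_pin: Light wood roller, 32 mm thick, about 200 mm long; origin under its middle. Leave it.
- slip_jar: Beige jar with green cap, 68 mm across, 100 mm high; origin under its centre. Leave it.
Things that resemble listed ones, but are neither listed nor needed, are in the scene too. Of the things shaped like the raw_vase, the brown one is meant.

How it is judged:
On the way, in this order (a step that is already met when the one before it is completed fails the run):
1. the lid stands open on its locked stay, the robot not touching it (value of joint lid_board above 1 rad and contact force between each of the arm, the fingers and damp_box below 0.3 N and velocity of joint lid_board above -0.1 rad/s), for 0.5 s.
2. the raw vase stands upright in the box, let go, the lid still standing open on its stay (value of joint lid_board above 1 rad and contact force between each of the arm, the fingers and damp_box below 0.3 N and x of raw_vase in the frame of damp_box between -0.09 and 0.09 m and y of raw_vase in the frame of damp_box between -0.125 and 0.125 m and z of raw_vase in the frame of damp_box below 0.016 m and angle between raw_vase's own z axis and vertical below 0.12 rad and contact force between the fingers and raw_vase below 0.3 N), for 0.2 s.
At the end, for the whole second after the job is handed in: The lid is shut (within 0.04 rad), the raw vase stands upright (within 0.12 rad) and at rest on the floor inside the box, and the robot touches nothing (value of joint lid_board below 0.04 rad and x of raw_vase in the frame of damp_box between -0.09 and 0.09 m and y of raw_vase in the frame of damp_box between -0.125 and 0.125 m and z of raw_vase in the frame of damp_box below 0.016 m and angle between raw_vase's own z axis and vertical below 0.12 rad and linear speed of raw_vase below 0.02 m/s and contact force between the fingers and anything else below 0.3 N).
It fails at once if the stay's foot is dragged more than 1.5 mm along its slot (distance of stay_foot from where it was at the start of the episode above 0.0015 m).
It fails at once if the lid falls (faster than 2.5 rad/s downwards) (velocity of joint lid_board below -2.5 rad/s).
It fails at once if the raw vase is dropped (falls free faster than 0.6 m/s) (linear speed of raw_vase above 0.6 m/s and contact force between the fingers and raw_vase below 0.05 N).
It fails at once if the raw vase is knocked over (angle between raw_vase's own z axis and vertical above 0.8 rad).
It fails at once if another thing is moved more than 30 mm (distance of any of white_vase, blue_vase, clay_bowl, rolling_pin, slip_jar from where it was at the start of the episode above 0.03 m).
It also fails if it takes over 72 s, if anything falls off the work surface, if the arm or the gripper's body presses on something with over 40 N, if the wrist force passes 120 N, or if a joint passes its speed limit or range.

## Working session

There is one attempt and no reset: what is moved stays moved. The work goes in short steps, each a Python script; the robot and the scene stay as the last script left them, time stands still between calls to the robot, and variables do not carry over. Pictures are saved under pics/ and viewed, at most 10 in all, crops included, and the job is handed in when it is done.

```bash
ls; mkdir -p pics; cat > h.py <<'E'
import numpy as np, cv2
from station import ctrl, get_state, vision, ticket, models
def world(cam, px, d):
    c=vision.camera_info(cam); K,R,t=map(np.array,(c["mtx"],c["R"],c["t"]))
    px=np.atleast_2d(px); d=np.atleast_1d(d)
    p=np.c_[px,np.ones(len(px))]@np.linalg.inv(K).T*d[:,None]
    return (p-t.ravel())@R
def project(cam,X):
    c=vision.camera_info(cam); K,R,t=map(np.array,(c["mtx"],c["R"],c["t"]))
    p=(np.atleast_2d(X)@R.T+t.ravel())@K.T
    return p[:,:2]/p[:,2:]
E
python3 - <<'E'
from h import *
np.set_printoptions(precision=3,suppress=True)
for cam in ("scene","top"):
    im,d=vision.grab_frame(cam); cv2.imwrite(f"pics/{cam}0.png",im); np.save(f"pics/{cam}d.npy",d)
    for n in ["raw_vase","damp_box","lid_handle","knee_grip","box_stay","stay_foot","slip_jar","clay_bowl","rolling_pin"]:
        for m in models.masks_of(cam,n)[:4]:
            ys,xs=np.nonzero(m["mask"]); dd=d[ys,xs]; ok=dd>0
            if ok.sum()<3: continue
            W=world(cam,np.c_[xs,ys][ok],dd[ok])
            print(cam,n,round(m["p"],2),np.array(m["point"]),np.median(im[ys,xs],0),"med",np.median(W,0),"lo",np.percentile(W,3,0),"hi",np.percentile(W,97,0))
s=get_state(); print(s["time"],s["tcp_pos"],s["eef_rot"],ctrl.pinch_z,s["width"])
E
```

```text
pics
scene raw_vase 0.6 [408.9 161.5] [128.  52. 114.] med [0.388 0.313 0.061] lo [0.363 0.298 0.013] hi [0.4   0.335 0.095]
scene raw_vase 0.58 [429.2 181.3] [ 37.  56. 104.] med [0.503 0.327 0.057] lo [0.477 0.312 0.006] hi [0.516 0.352 0.093]
scene raw_vase 0.5 [436.4 162.9] [ 57. 189. 228.] med [0.425 0.401 0.061] lo [0.356 0.382 0.004] hi [0.438 0.444 0.094]
scene damp_box 0.66 [321.7 226.4] [138. 200. 240.] med [ 0.641 -0.078  0.125] lo [ 0.463 -0.202  0.004] hi [0.69  0.062 0.13 ]
scene lid_handle 0.8 [320.8 218.2] [146. 211. 245.] med [ 0.598 -0.076  0.127] lo [ 0.459 -0.197  0.12 ] hi [0.686 0.051 0.131]
scene knee_grip 0.51 [374.2 213.1] [ 44.  52. 230.] med [0.565 0.124 0.041] lo [0.547 0.073 0.031] hi [0.57  0.153 0.096]
scene box_stay 0.91 [324.1 227.9] [139. 202. 241.] med [ 0.646 -0.079  0.125] lo [ 0.502 -0.202  0.009] hi [0.69  0.054 0.13 ]
scene box_stay 0.35 [211.3 215.7] [107. 163. 218.] med [ 0.387 -0.381  0.027] lo [ 0.288 -0.429 -0.001] hi [ 0.467 -0.334  0.034]
scene stay_foot 0.33 [463.7 215.8] [ 57.  92. 171.] med [0.655 0.382 0.043] lo [0.62  0.312 0.025] h
[... 1756 characters left out ...]
t 0.44 [455.9 247. ] [ 91. 127. 161.] med [ 0.375 -0.379  0.029] lo [ 0.296 -0.422  0.01 ] hi [ 0.458 -0.334  0.034]
top stay_foot 0.17 [343.8 156.8] [125. 169. 193.] med [ 0.58  -0.073  0.126] lo [ 0.455 -0.196  0.121] hi [0.677 0.051 0.131]
top slip_jar 0.74 [471.5 174.9] [ 67. 117.  70.] med [ 0.55  -0.403  0.097] lo [ 0.524 -0.438  0.018] hi [ 0.582 -0.382  0.103]
top clay_bowl 0.84 [178.3 123.6] [ 51.  71. 116.] med [0.677 0.373 0.04 ] lo [0.62  0.314 0.024] hi [0.726 0.42  0.058]
top rolling_pin 0.16 [341.6 160.8] [125. 168. 192.] med [ 0.575 -0.07   0.126] lo [ 0.457 -0.196  0.042] hi [0.68  0.061 0.131]
1.0 [0.176 0.6   0.231] [-0.     0.142  0.99   0.   ] -0.0187 0.08534982340633997
```

View both.

View pics/scene0.png

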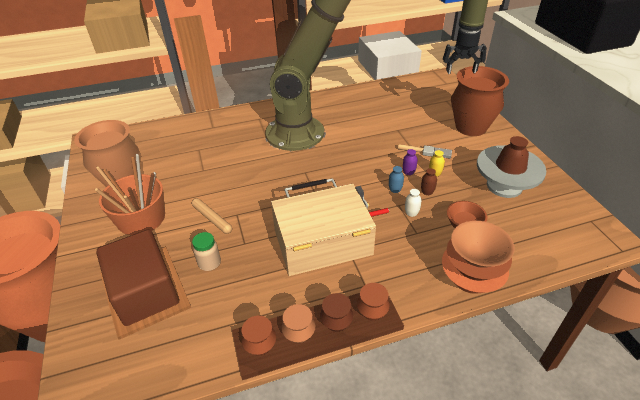

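View pics/top0.png

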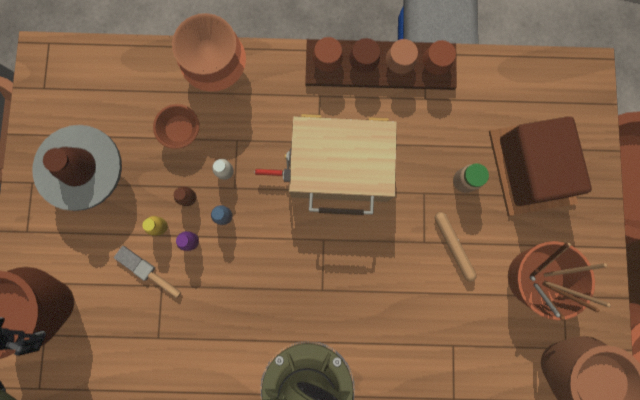

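```bash
python3 - <<'E'
from h import *
from scipy.optimize import least_squares
np.set_printoptions(precision=4,suppress=True)
cl={}
for cam in ("scene","top"):
    im=cv2.imread(f"pics/{cam}0.png"); d=np.load(f"pics/{cam}d.npy")
    v,u=np.nonzero(d>0); W=world(cam,np.c_[u,v],d[v,u]); C=im[v,u].astype(int); cl[cam]=(W,C)
    sel=(abs(W[:,2]-.127)<.006)&(W[:,0]>.42)&(W[:,0]<.75)&(abs(W[:,1]+.07)<.2)
    msk=np.zeros(d.shape,np.uint8); msk[v[sel],u[sel]]=1
    n,lab,st,_=cv2.connectedComponentsWithStats(cv2.erode(msk,np.ones((3,3))))
    k=1+np.argmax(st[1:,4]); m=cv2.dilate((lab==k).astype(np.uint8),np.ones((3,3)))>0
    L=world(cam,np.argwhere(m)[:,::-1],d[m]); r=cv2.minAreaRect((L[:,:2]*1000).astype(np.float32)); print(cam,"lid",r,np.median(L[:,2]),cv2.boxPoints(r).tolist())
    red=(C[:,2]>110)&(C[:,2]>2.2*C[:,1])&(C[:,2]>2.2*C[:,0])&(W[:,0]>.5)&(W[:,0]<.62)&(W[:,1]>.05)&(W[:,1]<.2)
    P=W[red]; print("red",len(P),P.min(0),P.max(0),np.percentile(P[:,2],[50,90])); 
    l=cv2.fitLine(P[:,:2].astype(np.float32),cv2.DIST_HUBER,0,.01,.01).ravel();print(l)
    blk=(C.max(1)<75)&(W[:,2]>.1)&(W[:,2]<.14)&(W[:,0]>.38)&(W[:,0]<.5)&(abs(W[:,1]+.07)<.09)
    P=W[blk]; print("bar",len(P),P.min(0),P.max(0),P.mean(0))
    for nm,c in dict(raw=(.484,.331),white=(.56,.225),blue=(.44,.22),purple=(.37,.32),yellow=(.41,.41)).items():
        s=(np.hypot(W[:,0]-c[0],W[:,1]-c[1])<.05)&(W[:,2]>.03)&(W[:,2]<.058)
        P=W[s]
        if len(P)<8: print(nm,len(P)); continue
        f=least_squares(lambda q:np.hypot(P[:,0]-q[0],P[:,1]-q[1])-.025,c,loss="soft_l1",f_scale=.002)
        t=W[(np.hypot(W[:,0]-f.x[0],W[:,1]-f.x[1])<.02)&(W[:,2]>.087)]
        print(nm,len(P),f.x,np.sqrt(np.mean(f.fun**2)),"top",t.mean(0) if len(t) else None)
im=cv2.imread("pics/scene0.png")[130:240,340:480]; cv2.imwrite("pics/crop.png",cv2.resize(im,None,fx=5,fy=5,interpolation=cv2.INTER_CUBIC))
E
```

```text
scene lid ((586.9469604492188, -72.35678100585938), (262.2306823730469, 206.65931701660156), 89.08515930175781) 0.12691636697935899 [[481.5370788574219, -201.80560302734375], [688.1699829101562, -205.10519409179688], [692.3568115234375, 57.092041015625], [485.72393798828125, 60.391632080078125]]
red 92 [ 0.5132  0.092  -0.0038] [0.5718 0.1556 0.0472] [0.0405 0.0451]
[0.0047 1.     0.5641 0.1276]
bar 135 [ 0.4496 -0.1253  0.1175] [ 0.4663 -0.0183  0.1337] [ 0.4584 -0.0713  0.1249]
raw 108 [0.4894 0.3374] 0.002534473905386627 top [0.4914 0.335  0.0915]
white 102 [0.564  0.2413] 0.001753039013407831 top [0.5669 0.2396 0.0919]
blue 93 [0.4421 0.2374] 0.0019204461547824233 top [0.4447 0.2365 0.0916]
purple 86 [0.3732 0.323 ] 0.0025619616326705264 top [0.3757 0.3211 0.0922]
yellow 84 [0.4099 0.4091] 0.0024188458447021183 top [0.4135 0.4072 0.0924]
top lid ((588.3890991210938, -74.38349914550781), (262.65545654296875, 195.6898651123047), 87.6749267578125) 0.126526951444683 [[485.296875, -201.63363647460938], [680.82568359375, -209.57257080078125], [691.4813232421875, 52.86663818359375], [495.9525146484375, 60.805572509765625]]
red 116 [0.5515 0.0841 0.0365] [0.5641 0.1508 0.0466] [0.0422 0.0446]
[0.0286 0.9996 0.5573 0.1172]
bar 218 [ 0.4448 -0.1264  0.1166] [ 0.4579 -0.0184  0.1319] [ 0.4509 -0.0717  0.126 ]
raw 65 [0.4881 0.3349] 0.0007955837236852474 top [0.4875 0.3339 0.0917]
white 54 [0.563  0.2392] 0.0005234013553513589 top [0.5621 0.2387 0.0914]
blue 49 [0.4408 0.2361] 0.0006325681534997254 top [0.4403 0.2355 0.0917]
purple 58 [0.3712 0.3211] 0.0007255473316641184 top [0.371  0.3204 0.0915]
yellow 71 [0.4084 0.4071] 0.0008112437613460437 top [0.4082 0.4058 0.0918]
```

View pics/crop.png

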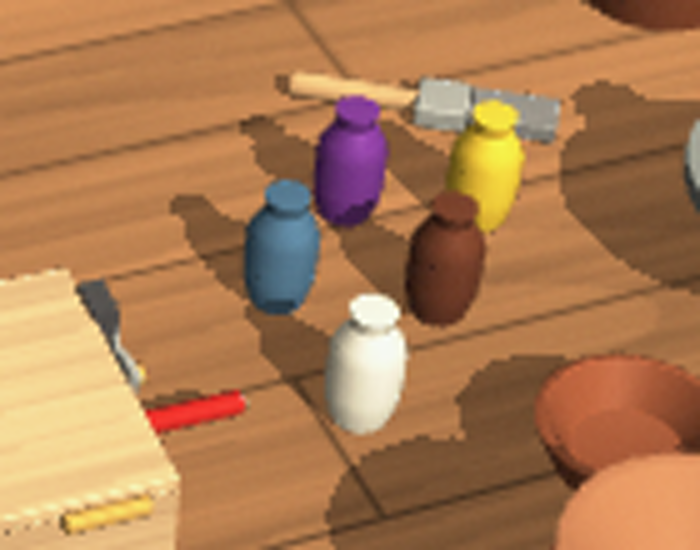

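The raw vase is the brown one: crop centre (445,260), scene (429,181), top (185,196), about (0.488, 0.335). Its look-alikes are blue (397,180), white (413,203), purple (410,162), yellow (437,163) and the pot on the wheel (515,150). Next I'll refine the box pose and check whether the gripper can open partway.

```bash
cat >> h.py <<'E'
C0=np.array([.588,-.0735,0.]); YAW=-.024
RB=np.array([[np.cos(YAW),-np.sin(YAW),0],[np.sin(YAW),np.cos(YAW),0],[0,0,1]])
def b2w(p): return C0+RB@np.array(p,float)
def qdown(phi):  # tool down, tool y axis at world heading phi (closing line)
    a=(phi+np.pi/2)/2; return [0,np.cos(a),np.sin(a),0]
QX=qdown(YAW+np.pi); QX2=qdown(YAW); QY=qdown(YAW+np.pi/2); QY2=qdown(YAW-np.pi/2)
PZ=-ctrl.pinch_z
def tcp(pinch): return np.array(pinch)-[0,0,PZ]   # tool down
def bar(a,r=.232,a0=.026): return b2w([.095-r*np.cos(a+a0),0,.115+r*np.sin(a+a0)])
def knee(th,zf=.111,y=.204,r=.082): return b2w([-.005+r*np.sin(th),y,zf+r*np.cos(th)]) # th 0 = up, + to hinge
E
python3 - <<'E'
from h import *
np.set_printoptions(precision=2,suppress=True)
for n,q in dict(QX=QX,QX2=QX2).items():
    print(n,"above",ctrl.ik(tcp(bar(0)+[-.02,0,.12]),q))
    for a in (0,.7,1.4,1.45): print(a,tcp(bar(a)),ctrl.ik(tcp(bar(a)),q))
    for th in (.6,0,-1.5,-2.8): print("knee",th,ctrl.ik(tcp(knee(th)),q))
for n,q in dict(QY=QY,QY2=QY2).items():
    print(n,ctrl.ik(tcp([.488,.335,.046]),q),ctrl.ik(tcp(b2w([-.04,0,.06])),q),ctrl.ik(tcp(b2w([-.04,0,.25])),q))
print(get_state()["time"])
E
```

```text
QX above [-0.7   0.41  1.15  1.99 -0.44  1.02 -2.51]
0 [ 0.45 -0.07  0.1 ] [-0.6   0.7   1.15  2.11 -0.84  0.9  -2.11]
0.7 [ 0.51 -0.07  0.25] [-0.62  0.53  1.15  1.77 -0.52  1.19 -2.48]
1.4 [ 0.65 -0.07  0.33] [-0.44  0.71  1.15  1.25 -0.64  1.55 -2.56]
1.45 [ 0.66 -0.08  0.33] [-0.42  0.73  1.15  1.21 -0.66  1.58 -2.56]
knee 0.6 [ 0.09  0.64 -0.57  1.53  0.38  1.08  2.55]
knee 0 [ 0.09  0.56 -0.56  1.64  0.34  1.04  2.54]
knee -1.5 [ 0.08  0.55 -0.57  1.94  0.42  0.77  2.39]
knee -2.8 [ 0.07  0.74 -0.56  1.87  0.58  0.7   2.29]
QX2 above [-0.25  0.24  0.45  1.98 -0.13  0.94  0.24]
0 [ 0.45 -0.07  0.1 ] [-0.16  0.44  0.37  2.11 -0.27  0.64  0.37]
0.7 [ 0.51 -0.07  0.25] [-0.2   0.34  0.41  1.76 -0.15  1.07  0.24]
1.4 [ 0.65 -0.07  0.33] [-0.18  0.54  0.48  1.25 -0.24  1.41  0.26]
1.45 [ 0.66 -0.08  0.33] [-0.17  0.56  0.48  1.21 -0.25  1.43  0.26]
knee 0.6 [-0.39  0.61  0.25  1.54 -0.17  1.01 -0.11]
knee 0 [-0.42  0.53  0.26  1.65 -0.16  0.98 -0.13]
knee -1.5 [-0.44  0.51  0.2   1.95 -0.15  0.7  -0.17]
knee -2.8 [-0.38  0.69  0.17  1.88 -0.19  0.59 -0.11]
QY [-0.5   0.69 -0.22  1.82  0.23  0.66  0.69] [ 0.14  0.62 -0.09  1.92  0.09  0.61  1.55] [-0.06  0.4   0.21  1.7  -0.09  1.06  1.73]
QY2 [-0.9   0.72  0.41  1.83 -0.43  0.68 -1.83] [-0.22  0.68  0.5   1.92 -0.5   0.67 -1.01] [-0.33  0.45  0.64  1.7  -0.3   1.09 -1.2 ]
1.0
```

```bash
python3 - <<'E'
from h import *
np.set_printoptions(precision=4,suppress=True)
def st(l):
    s=get_state(); print(l,round(s["time"],2),np.array(s["tcp_pos"]),"F",np.array(s["contact_force"]),"w",round(s["width"],4),round(s["gripper_force"],1)); return s
p=np.array(get_state()["tcp_pos"]); ctrl.movel(p+[0,0,.1],max_speed=.3)
o=RB@[-.021,0,0]
ctrl.movep(tcp(bar(0)+o+[0,0,.11]),QX2); st("above")
ctrl.movel(tcp(bar(0)+o),max_speed=.12); st("down")
ctrl.close_gripper(force=20); st("closed")
ctrl.movel(tcp(bar(0)+o/2),max_speed=.05); st("half")
ctrl.movel(tcp(bar(0)),max_speed=.05); st("centred"); ctrl.pause(.2)
st("end")
im,_=vision.grab_frame("top"); im2,_=vision.grab_frame("scene")
cv2.imwrite("pics/grip.png",np.hstack([cv2.resize(im[110:260,260:420],(400,375)),cv2.resize(im2[140:290,240:400],(400,375))]))
E
```

```text
above 4.05 [ 0.4306 -0.0688  0.2123] F [ 0.0255  0.373  -0.3252] w 0.0852 0.0
down 5.12 [ 0.4305 -0.0698  0.1028] F [ 0.3349  0.1619 -0.4297] w 0.0854 0.0
closed 5.83 [ 0.4496 -0.0704  0.1076] F [40.2085  4.6254 -1.1911] w 0.0207 19.6
half 6.19 [ 0.4534 -0.0704  0.1073] F [18.9137  5.4333 23.4063] w 0.0127 26.2
centred 6.55 [ 0.4535 -0.0704  0.1055] F [-3.9316  2.8949 33.886 ] w 0.0128 27.8
end 6.75 [ 0.4536 -0.0704  0.1055] F [-4.1533  1.793  33.6716] w 0.013 27.8
```

View pics/grip.png

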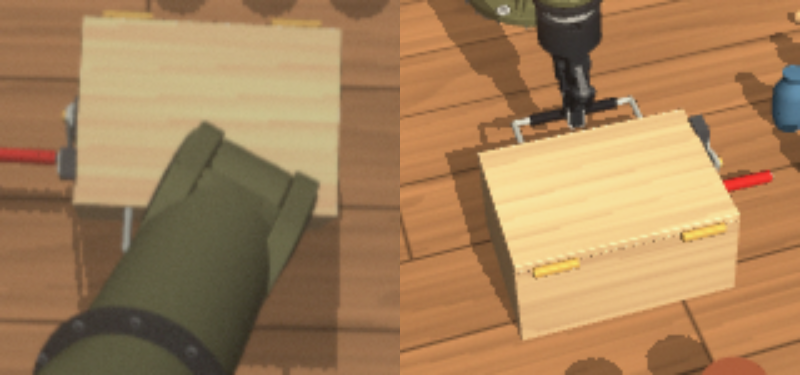

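```bash
cat >> h.py <<'E'
P0=np.array([.4536,-.0704,.1055])
def dirs(a): 
    b=a+.026; return RB@[-np.cos(b),0,np.sin(b)], RB@[np.sin(b),0,np.cos(b)]  # radial out, tangent opening
def F(): return np.array(get_state()["contact_force"])
def lidpose(a,dr): return P0+bar(a)-bar(0)+dr*dirs(a)[0]
E
python3 - <<'E'
from h import *
import json
np.set_printoptions(precision=4,suppress=True)
dr=0.
def go(a,sp,k=.0001):
    global dr
    ctrl.movel(lidpose(a,dr),max_speed=sp)
    s=get_state(); f=np.array(s["contact_force"]); r,t=dirs(a); fr,ft=f@r,f@t
    dr=float(np.clip(dr+k*fr,-.015,.015)); 
    return s["time"],fr,ft,(lidpose(a,dr)-s["tcp_pos"])@t*1000
print(go(0,.02))
for a in np.arange(.08,1.13,.08): x=go(a,.15); print(round(a,2),np.array(x),round(dr,4))
base=[]
a=1.12
while a<1.30:
    a+=.008; x=go(a,.03); rs=-x[2]
    base.append(rs); ref=np.median(base[-12:-3]) if len(base)>5 else rs
    print(round(a,3),np.array(x),round(dr,4))
    if rs>ref+2.5: print("contact",ref); break
json.dump(dict(a=a,dr=dr,base=base),open("lid.json","w"))
E
```

```text
(7.2, np.float64(4.588625438993858), np.float64(10.213669063209366), np.float64(-0.3396366475615665))
0.08 [ 7.475  -1.2742 -3.7419  0.1602] 0.0003
0.16 [ 7.75   -1.0346 -3.5038  0.579 ] 0.0002
0.24 [ 8.025  -0.8044 -3.9719  0.7725] 0.0001
0.32 [ 8.3    -0.3456 -3.5907  0.9111] 0.0001
0.4 [ 8.575   0.6052 -3.8061  0.8479] 0.0002
0.48 [ 8.85    0.7556 -3.7258  0.6781] 0.0002
0.56 [ 9.125   2.5973 -3.051   0.4074] 0.0005
0.64 [ 9.4     2.6449 -2.4831 -0.0477] 0.0008
0.72 [ 9.675   1.3347 -2.5991 -0.2519] 0.0009
0.8 [ 9.95   -1.1878 -3.315   0.0564] 0.0008
0.88 [10.225   0.3081 -2.5008  0.3739] 0.0008
0.96 [10.5     1.4462 -2.6254  0.441 ] 0.001
1.04 [10.775   0.2509 -2.1223  0.4088] 0.001
1.12 [11.05   -0.003  -1.8147  0.3962] 0.001
1.128 [11.3    -2.9595 -1.1485  0.6294] 0.0007
1.136 [11.55   -2.1242 -1.5924 -0.069 ] 0.0005
1.144 [11.8     1.1556 -1.0291 -0.1861] 0.0006
1.152 [12.05    0.0739 -1.1456 -0.193 ] 0.0006
1.16 [12.3    -0.3659 -1.1041 -0.1771] 0.0006
1.168 [12.55    0.1751 -0.4699 -0.1958] 0.0006
1.176 [12.8    -0.322   0.0609 -0.214 ] 0.0006
1.184 [13.05    0.3237 -0.4689 -0.2484] 0.0006
1.192 [13.3     0.0222 -1.0065 -0.2592] 0.0006
1.2 [13.55    0.4874 -0.7814 -0.2419] 0.0006
1.208 [13.8     0.7008 -1.2083 -0.2333] 0.0007
1.216 [14.05    0.067  -1.1392 -0.2042] 0.0007
1.224 [14.3     0.1103 -0.7914 -0.231 ] 0.0007
1.232 [14.55   -0.0313  0.6243 -0.2117] 0.0007
1.24 [14.8    -1.4294 -0.1517 -0.2382] 0.0006
1.248 [15.05   -0.0749 -0.6578 -0.3255] 0.0006
1.256 [15.3    -0.2584 -0.1085 -0.3249] 0.0005
1.264 [15.55    0.0619 -1.1523 -0.3381] 0.0005
1.272 [15.8    -0.3832 -1.3439 -0.3586] 0.0005
1.28 [16.05    0.9042 -0.7744 -0.3995] 0.0006
1.288 [16.3     0.3719 -0.6278 -0.3985] 0.0006
1.296 [16.55    0.4353  0.2306 -0.4253] 0.0007
1.304 [16.8    -1.3831 -0.0775 -0.4143] 0.0005
```

```bash
python3 - <<'E'
from h import *
import json
np.set_printoptions(precision=3,suppress=True)
L=json.load(open("lid.json")); a,dr=L["a"],L["dr"]; top=None
while a<1.47:
    a+=.004; ctrl.movel(lidpose(a,dr),max_speed=.03)
    r,t=dirs(a)
    f=F(); fr,ft=f@r,f@t; 
    if ft<-2.5: ctrl.pause(.1); f=(f+F())/2; fr,ft=f@r,f@t
    dr+=.0001*fr
    print(round(a,3),round(get_state()["time"],2),round(fr,2),round(ft,2),round((lidpose(a,dr)-get_state()["tcp_pos"])@t*1000,2))
    if ft<-5: break
ctrl.pause(.3); f=F(); print("held",f@r,f@t)
L.update(a=a,dr=dr); json.dump(L,open("lid.json","w"))
E
```

```text
1.308 17.05 -0.39 -0.02 -0.42
1.312 17.3 0.29 -0.16 -0.46
1.316 17.55 -0.23 0.25 -0.45
1.32 17.8 0.55 0.17 -0.48
1.324 18.05 -0.99 1.54 -0.47
1.328 18.3 0.84 0.47 -0.54
1.332 18.55 0.52 0.6 -0.54
1.336 18.8 -0.7 0.22 -0.53
1.34 19.05 -0.55 0.84 -0.65
1.344 19.3 0.56 -2.43 -0.2
1.348 19.55 0.43 -1.93 0.21
1.352 19.9 1.32 -3.81 0.69
1.356 20.25 1.3 -6.11 1.35
held 0.5002172803115766 -6.367713480714769
```

```bash
python3 - <<'E'
from h import *
import json
np.set_printoptions(precision=3,suppress=True)
L=json.load(open("lid.json")); a,dr=L["a"],L["dr"]
ctrl.pause(.2)
while a>1.296:
    a-=.006; ctrl.movel(lidpose(a,dr),max_speed=.03)
    r,t=dirs(a); f=F(); dr+=.0001*(f@r)
    print(round(a,3),round(get_state()["time"],2),round(f@r,2),round(f@t,2),round((lidpose(a,dr)-get_state()["tcp_pos"])@t*1000,2))
    if f@t>3: break
L.update(a=a,dr=dr); json.dump(L,open("lid.json","w"))
im,d=vision.grab_frame("scene"); print([(m["p"],m["point"]) for m in models.recognise("scene","knee_grip")[:2]])
im2,d2=vision.grab_frame("top"); 
for th in (.0,.5,.8,-.3): print(th,project("scene",knee(th))[0],project("top",knee(th))[0])
for cam,i,dd in(("scene",im,d),("top",im2,d2)):
    c=i.astype(int); m=(c[...,2]>110)&(c[...,2]>2.5*c[...,1])&(c[...,2]>2.2*c[...,0])&(dd>0)
    v,u=np.nonzero(m); W=world(cam,np.c_[u,v],dd[v,u]); k=(abs(W[:,0]-.59)<.12)&(W[:,1]>.03)&(W[:,1]<.2)&(W[:,2]>.02)
    print(cam,k.sum(),W[k].mean(0) if k.any() else 0, (np.c_[u,v][k].mean(0)) if k.any() else 0)
cv2.imwrite("pics/lock.png",np.hstack([cv2.resize(im[40:290,240:480],(400,417)),cv2.resize(im2[60:240,220:400],(400,417))]))
E
```

```text
1.35 21.0 -0.72 -2.33 0.65
1.344 21.25 -0.28 -2.17 0.33
1.338 21.5 -0.41 -1.58 0.22
1.332 21.75 -0.68 -0.55 0.13
1.326 22.0 -0.36 -0.59 0.1
1.32 22.25 0.17 -1.33 -0.11
1.314 22.5 -0.44 0.95 -0.74
1.308 22.75 -1.41 3.72 -1.32
[(0.54, [382.9, 196.6])]
0.0 [387.504 179.039] [256.808 147.631]
0.5 [392.543 190.271] [258.467 132.308]
0.8 [394.802 198.532] [259.769 125.972]
-0.3 [384.237 174.877] [256.303 158.144]
scene 125 [0.64  0.117 0.185] [390.408 193.672]
top 137 [0.632 0.116 0.186] [264.015 130.124]
```

View pics/lock.png

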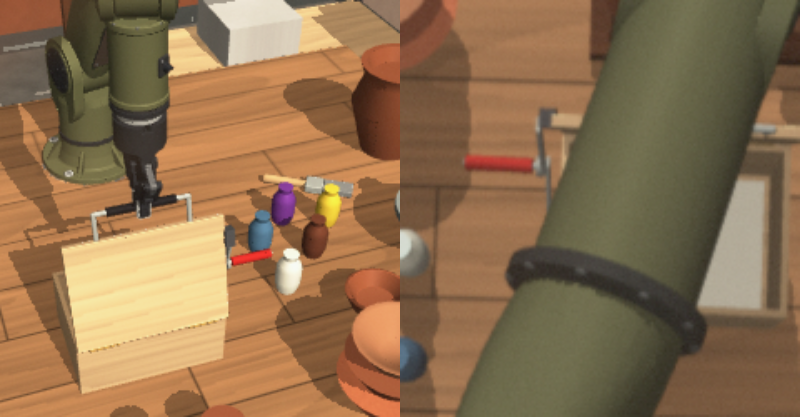

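```bash
python3 - <<'E'
from h import *
import json
np.set_printoptions(precision=4,suppress=True)
def st(l):
    s=get_state(); print(l,round(s["time"],2),np.array(s["tcp_pos"]),"F",np.array(s["contact_force"]),"w",round(s["width"],4),round(s["gripper_force"],1))
L=json.load(open("lid.json"))
ctrl.movel(lidpose(1.316,L["dr"]),max_speed=.03); st("relax")
ctrl.ungrasp(); st("open")
p=np.array(get_state()["tcp_pos"]); ctrl.movel(p+[-.0,0,.07],max_speed=.15); st("up")
V=np.array([.4885,.335,.045])
ctrl.movep(tcp(V+[0,0,.13]),QY); st("above vase")
im,d=vision.grab_frame("scene"); im2,d2=vision.grab_frame("top")
for cam,i,dd in(("scene",im,d),("top",im2,d2)):
    c=i.astype(int); m=(c[...,2]>110)&(c[...,2]>2.5*c[...,1])&(c[...,2]>2.2*c[...,0])&(dd>0)
    v,u=np.nonzero(m); W=world(cam,np.c_[u,v],dd[v,u]); k=(abs(W[:,0]-.59)<.12)&(W[:,1]>.05)&(W[:,1]<.2)&(W[:,2]>.1); W=W[k]
    print(cam,len(W),np.median(W,0),W.min(0),W.max(0))
ctrl.movel(tcp(V),max_speed=.15); st("at")
ctrl.close_gripper(force=30); st("grip")
cv2.imwrite("pics/x1.png",im)
E
```

```text
relax 23.15 [ 0.6333 -0.0743  0.3263] F [1.2006 5.02   0.4037] w 0.0128 24.8
open 23.85 [ 0.6327 -0.0748  0.3258] F [-0.0827  0.23    0.0792] w 0.0855 0.0
up 24.47 [ 0.6326 -0.0747  0.3951] F [-0.0725  0.3839 -1.2346] w 0.0855 0.0
above vase 26.27 [0.4899 0.3338 0.1569] F [-0.3926 -0.2104  0.2922] w 0.0854 0.0
scene 127 [0.64   0.117  0.1854] [0.628  0.082  0.1757] [0.6469 0.1517 0.1917]
top 131 [0.6313 0.1185 0.1872] [0.6263 0.0832 0.1818] [0.6369 0.1498 0.1913]
at 27.38 [0.4891 0.3353 0.0271] F [ 0.4153 -0.5178  0.3768] w 0.0854 0.0
grip 27.82 [0.4888 0.3353 0.0273] F [-0.2802 -0.2406  4.94  ] w 0.0492 30.7
```

```bash
sed -i 's/C0=np.array(\[.588/C0=np.array([.590/' h.py; python3 - <<'E'
from h import *
np.set_printoptions(precision=4,suppress=True)
def st(l):
    s=get_state(); print(l,round(s["time"],2),np.array(s["tcp_pos"]),"F",np.array(s["contact_force"]),"w",round(s["width"],4),round(s["gripper_force"],1))
g=np.array(get_state()["tcp_pos"])
ctrl.movel(g+[0,0,.235],max_speed=.2); st("lift")
q=b2w([-.042,0,0]); q[2]=g[2]+.235
ctrl.movel(q,QY,max_speed=.25); st("over")
q[2]=g[2]+.13; ctrl.movel(q,max_speed=.15)
im,_=vision.grab_frame("scene"); im2,_=vision.grab_frame("top")
cv2.imwrite("pics/over.png",np.hstack([cv2.resize(im[60:310,220:460],(400,417)),cv2.resize(im2[60:240,220:400],(400,417))]))
E
```

```text
lift 29.15 [0.4883 0.335  0.2611] F [ 0.155   0.3184 -2.5019] w 0.0493 31.3
over 30.95 [ 0.548  -0.0711  0.2622] F [-0.4352  0.574  -1.1314] w 0.0497 31.3
```

View pics/over.png

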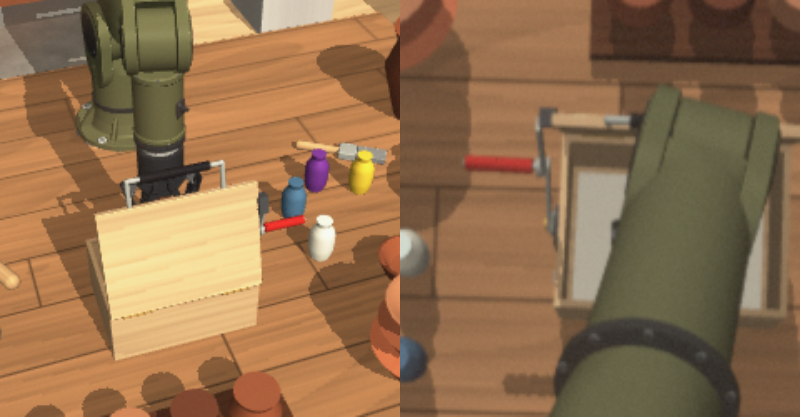

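The picture shows the lid standing on its locked stay (peg near crop (285,225)) and the gripper in front of the lid over the box opening. Next I lower the vase, feeling for the floor.

```bash
python3 - <<'E'
from h import *
np.set_printoptions(precision=4,suppress=True)
def st(l):
    s=get_state(); print(l,round(s["time"],2),np.array(s["tcp_pos"]),"F",np.array(s["contact_force"]),"w",round(s["width"],4),round(s["gripper_force"],1))
q=b2w([-.042,0,0]); z0=.0273+.008
q[2]=z0+.006; ctrl.movel(q,max_speed=.1); st("near"); b=F()[2]
for z in np.arange(.004,-.0061,-.0015):
    q[2]=z0+z; ctrl.movel(q,max_speed=.02); f=F()[2]; print(round(z,4),round(f,2),get_state()["tcp_pos"][2])
    if f-b>4: break
ctrl.ungrasp(); st("open")
q[2]=.30; ctrl.movel(q,max_speed=.2); st("up")
im,d=vision.grab_frame("top"); v,u=np.nonzero(d>0); W=world("top",np.c_[u,v],d[v,u])
X=(W-C0)@RB; k=(abs(X[:,0])<.08)&(abs(X[:,1])<.11)&(X[:,2]>.03)&(X[:,2]<.11); print("vase in box",k.sum(),X[k].mean(0) if k.any() else 0, X[k].max(0) if k.any() else 0)
k2=k&(X[:,2]>.09); print(k2.sum(),X[k2].mean(0) if k2.any() else 0)
E
```

```text
near 33.21 [ 0.5485 -0.0726  0.0419] F [ 0.5718 -0.5335 -0.7972] w 0.0491 31.3
0.004 -1.58 0.03951748504548298
0.0025 -1.52 0.03774727269798027
0.001 -0.95 0.0361663630535884
-0.0005 4.88 0.03526390306627109
open 34.66 [ 0.548  -0.0725  0.0347] F [-0.379   0.0265 -0.2506] w 0.0853 0.0
up 36.13 [ 0.5475 -0.0723  0.299 ] F [-1.0997 -0.6895 -0.1278] w 0.0857 0.0
vase in box 0 0 0
0 0
```

```bash
python3 - <<'E'
from h import *
np.set_printoptions(precision=4,suppress=True)
def st(l):
    s=get_state(); print(l,round(s["time"],2),np.array(s["tcp_pos"]),"F",np.array(s["contact_force"]),"w",round(s["width"],4),round(s["gripper_force"],1))
ctrl.movel(b2w([-.06,.2,.32]),QX2,max_speed=.3); st("side")
K=knee(.55,.113)
ctrl.movel(tcp(K+[0,0,.08]),max_speed=.25); st("above knee")
im2,_=vision.grab_frame("scene"); im,d=vision.grab_frame("top"); v,u=np.nonzero(d>0); W=world("top",np.c_[u,v],d[v,u])
X=(W-C0)@RB; k=(abs(X[:,0])<.08)&(abs(X[:,1])<.11)&(X[:,2]>.03)&(X[:,2]<.11); print("vase in box",k.sum(),X[k].mean(0) if k.any() else 0)
k=k&(X[:,2]>.085); print(k.sum(),X[k].mean(0) if k.any() else 0)
cv2.imwrite("pics/kn.png",np.hstack([cv2.resize(im2[60:310,220:460],(400,417)),cv2.resize(im[60:240,220:400],(400,417))]))
E
```

```text
side 37.9 [0.5348 0.1273 0.3199] F [-0.3558 -0.0722  1.3128] w 0.0853 0.0
above knee 38.54 [0.6324 0.1288 0.2445] F [-0.2606 -0.2555  0.9193] w 0.0859 0.0
vase in box 317 [-0.0476  0.0004  0.0812]
124 [-0.0438 -0.0003  0.0983]
```

View pics/kn.png

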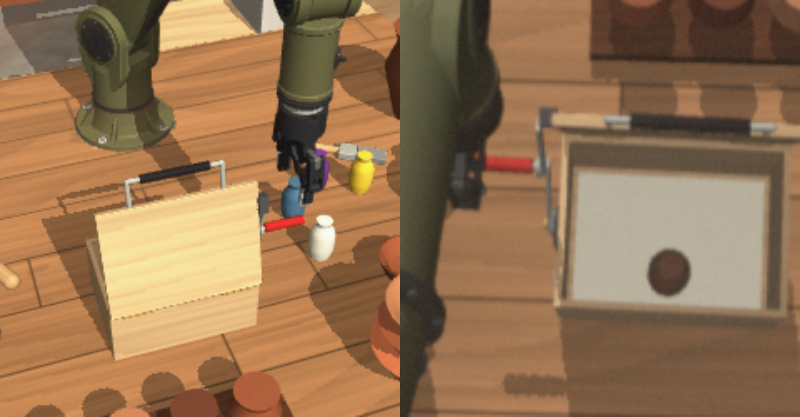

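The vase stands upright in the box: its top is at 0.098 m, at box (-44, 0) mm, crop (668,270). The gripper is above the red peg at crop (510,163).

```bash
cat > fold.py <<'E'
from h import *
import json,sys
np.set_printoptions(precision=4,suppress=True)
R=.082
def off(th,dr=0): return RB@[(R+dr)*np.sin(th),0,(R+dr)*np.cos(th)]
def run(S,end,step,lim_t):
    while S["th"]>end+1e-6:
        th=max(S["th"]-step,end); ctrl.movel(np.array(S["P"])+off(th,S["dr"])-off(.55),max_speed=.06)
        s=get_state(); f=np.array(s["contact_force"]); r=off(th)/R; t=RB@[-np.cos(th),0,np.sin(th)]
        fr,ft=f@r,f@t; S["th"]=float(th); S["dr"]=float(np.clip(S["dr"]+.00012*fr,-.01,.01))
        print(round(th,2),round(s["time"],2),"fr %.1f ft %.1f dr %.4f w %.4f"%(fr,ft,S["dr"],s["width"]))
        if abs(fr)>22 or ft<-lim_t: print("stop"); break
    json.dump(S,open("knee.json","w"))
E
python3 - <<'E'
from fold import *
def st(l):
    s=get_state(); print(l,round(s["time"],2),np.array(s["tcp_pos"]),"F",np.array(s["contact_force"]),"w",round(s["width"],4),round(s["gripper_force"],1)); return s
K=knee(.55,.113)
ctrl.movel(tcp(K),max_speed=.12); st("at")
ctrl.close_gripper(force=22); s=st("grip")
S=dict(P=np.array(s["tcp_pos"]).tolist(),th=.55,dr=0.)
run(S,.3,.05,15)
E
```

```text
at 39.46 [0.6332 0.1295 0.1652] F [-0.0928 -0.3314  0.8239] w 0.0855 0.0
grip 40.09 [0.6333 0.1296 0.1645] F [1.5356 0.3898 0.8703] w 0.015 22.2
0.5 40.34 fr -0.0 ft -0.2 dr -0.0000 w 0.0154
0.45 40.59 fr 1.8 ft -2.0 dr 0.0002 w 0.0152
0.4 40.84 fr 1.1 ft -0.3 dr 0.0003 w 0.0153
0.35 41.09 fr 1.6 ft -0.9 dr 0.0005 w 0.0152
0.3 41.34 fr -0.3 ft -0.0 dr 0.0005 w 0.0147
```

Forces are tiny, so I continue the fold.

```bash
python3 - <<'E'
from fold import *
S=json.load(open("knee.json"))
run(S,-.2,.06,15)
if S["th"]<=-.19: run(S,-2.4,.1,12)
im,d=vision.grab_frame("scene"); cv2.imwrite("pics/f.png",np.hstack([im[60:310,220:460]]))
E
```

```text
0.24 41.59 fr 0.1 ft 0.1 dr 0.0005 w 0.0151
0.18 41.84 fr 0.2 ft 0.8 dr 0.0005 w 0.0152
0.12 42.09 fr -0.3 ft 0.8 dr 0.0005 w 0.0151
0.06 42.34 fr -1.0 ft 0.7 dr 0.0004 w 0.0155
0.0 42.59 fr 1.7 ft 0.7 dr 0.0006 w 0.0152
-0.06 42.84 fr 0.1 ft -0.3 dr 0.0006 w 0.0151
-0.12 43.09 fr 0.8 ft 2.0 dr 0.0007 w 0.0155
-0.18 43.34 fr 0.4 ft 1.5 dr 0.0007 w 0.0150
-0.2 43.59 fr -1.0 ft 2.1 dr 0.0006 w 0.0153
-0.3 43.88 fr 0.1 ft 2.8 dr 0.0006 w 0.0151
-0.4 44.17 fr 1.0 ft 2.1 dr 0.0008 w 0.0149
-0.5 44.47 fr 0.7 ft 2.1 dr 0.0009 w 0.0155
-0.6 44.76 fr 0.3 ft 2.4 dr 0.0009 w 0.0152
-0.7 45.05 fr -0.8 ft 4.0 dr 0.0008 w 0.0150
-0.8 45.34 fr -0.2 ft 4.4 dr 0.0008 w 0.0152
-0.9 45.63 fr -0.4 ft 4.5 dr 0.0007 w 0.0151
-1.0 45.92 fr -0.6 ft 3.6 dr 0.0006 w 0.0151
-1.1 46.22 fr 0.1 ft 4.3 dr 0.0007 w 0.0147
-1.2 46.51 fr 1.1 ft 3.8 dr 0.0008 w 0.0150
-1.3 46.8 fr 0.8 ft 4.6 dr 0.0009 w 0.0155
-1.4 47.09 fr -0.4 ft 5.0 dr 0.0009 w 0.0148
-1.5 47.38 fr 0.1 ft 5.4 dr 0.0009 w 0.0152
-1.6 47.67 fr -1.1 ft 4.3 dr 0.0007 w 0.0153
-1.7 47.97 fr -1.0 ft 3.7 dr 0.0006 w 0.0151
-1.8 48.26 fr -0.6 ft 3.8 dr 0.0005 w 0.0153
-1.9 48.55 fr -0.9 ft 4.2 dr 0.0004 w 0.0150
-2.0 48.83 fr -1.4 ft 4.5 dr 0.0003 w 0.0148
-2.1 49.12 fr -0.7 ft 3.3 dr 0.0002 w 0.0152
-2.2 49.4 fr 0.2 ft 4.4 dr 0.0002 w 0.0150
-2.3 49.68 fr -0.6 ft 3.9 dr 0.0001 w 0.0151
-2.4 49.97 fr -1.6 ft 2.5 dr -0.0001 w 0.0153
```

```bash
python3 - <<'E'
from fold import *
S=json.load(open("knee.json"))
run(S,-2.95,.04,4)
im,d=vision.grab_frame("top"); v,u=np.nonzero(d>0); W=world("top",np.c_[u,v],d[v,u]); X=(W-C0)@RB
for x0 in(-.09,-.05,0,.05):
    k=(abs(X[:,0]-x0-.01)<.02)&(abs(X[:,1]+.03)<.08)&(X[:,2]>.1); print(x0,k.sum(),np.median(X[k,2]))
E
```

```text
-2.44 50.27 fr -1.9 ft 4.1 dr -0.0003 w 0.0153
-2.48 50.52 fr -0.6 ft 3.8 dr -0.0004 w 0.0150
-2.52 50.77 fr -1.4 ft 4.3 dr -0.0006 w 0.0151
-2.56 51.02 fr -0.5 ft 3.0 dr -0.0006 w 0.0150
-2.6 51.27 fr -0.3 ft 4.6 dr -0.0006 w 0.0150
-2.64 51.52 fr 0.4 ft 3.5 dr -0.0006 w 0.0156
-2.68 51.77 fr 0.9 ft 2.7 dr -0.0005 w 0.0150
-2.72 52.02 fr -0.7 ft 3.5 dr -0.0006 w 0.0154
-2.76 52.27 fr -1.7 ft -0.1 dr -0.0008 w 0.0152
-2.8 52.52 fr -8.3 ft -9.6 dr -0.0018 w 0.0149
stop
-0.09 1017 0.12632121226693596
-0.05 1033 0.12660705431893374
0 1016 0.12656150772784697
0.05 1001 0.12669532435175257
```

Lid is flat at 0.1266 m, so it is shut. I relax slightly, release, retreat and check.

```bash
python3 - <<'E'
from fold import *
S=json.load(open("knee.json"))
ctrl.movel(np.array(S["P"])+off(-2.77,S["dr"])-off(.55),max_speed=.04); print(F())
ctrl.ungrasp()
p=np.array(get_state()["tcp_pos"]); ctrl.movel(p+[0,0,.2],max_speed=.2)
p=np.array(get_state()["tcp_pos"]); ctrl.movel(p+[-.1,.1,.03],max_speed=.3)
im,d=vision.grab_frame("top"); v,u=np.nonzero(d>0); W=world("top",np.c_[u,v],d[v,u]); X=(W-C0)@RB
for x0 in(-.09,-.05,0,.05):
    k=(abs(X[:,0]-x0-.01)<.02)&(abs(X[:,1]+.03)<.08)&(X[:,2]>.1); print(x0,np.median(X[k,2]))
im2,_=vision.grab_frame("scene"); cv2.imwrite("pics/end.png",np.hstack([im2[60:310,220:500],im[60:310,120:420]])); print(get_state()["time"],F())
E
```

```text
[-2.5468 -0.4777 -1.8302]
-0.09 0.12636427879875942
-0.05 0.12660536102972944
0 0.12658834960279475
0.05 0.12647757660441922
55.3833 [ 0.0435  0.2849 -0.0365]
```

View pics/end.png

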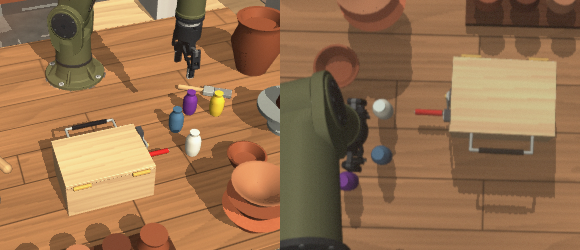

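The lid is shut, the peg is folded down at crop (155,153), the other vases are unmoved and the gripper is clear.

```bash
python3 -c "
from h import *
print(ticket.close_job())"
```

```text
the job is handed in; nothing more can be done
None
```

The job is handed in: the raw vase was last seen standing upright in the damp box, the lid came down under control and is fully shut, and the arm touches nothing; the hand-in call returned no verdict.

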